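# Seat a row of vial stoppers with a fingertip

## Robot

A 6-joint arm with a two-finger parallel gripper is mounted at the origin on the work surface. World frame = base frame: x ahead of the robot, y to its left, z up, the work surface at z = 0. Lengths are in m, angles in rad, forces in N, time in s.
With the tool pointing down it reaches from about 0.325 to 0.9 m from the base axis. Payload 6.1 kg.
Tool frame: the origin (TCP) lies midway between the tips of the shut fingers; the grasp point (between the pads) lies 19 mm behind it; x points along the fingers, y is the direction in which the jaws open and shut, and the axes are right-handed (so a half turn about x gives the same grasp; the last joint's range is limited). The gripper opens to 85 mm and grips with 20 to 120 N. Pads are 22 mm wide; open, the fingers measure 114 mm over their backs; the gripper's body (76 mm by 85 mm) begins 54 mm behind the grasp point. The pads swing forward as they close: fully open they stand 13 mm farther back than shut.
Start: joints at [-1.453, 0.22, 1.526, -0, 1.395, -0.126], TCP at [0.151, -0.607, 0.231] pointing down, gripper open.
Joint ranges: [-2.98, 2.98], [-0.91, 2.08], [0.09, 2.57], [-1.24, 4.39], [0.2, 2.65], [-2.68, 2.68]. Speed limits (rad/s): [2.57, 2.57, 3.01, 3.14, 3.14, 3.14].

## Interface

Orientations are given as [roll, pitch, yaw] about the fixed x, y, z axes, in that order (R = Rz(yaw) Ry(pitch) Rx(roll)).
In Python, from plant import movep, move_l, set_joints, gripper_to, hold, inverse_kinematics, observe, get_image, get_calibration, Unreachable, job_done gives the robot as it stands. Calls block until the motion is done:
- movep(position, orientation): joint-space move of the TCP to a pose.
- move_l(position, feed=0.15, rotation=None, max_force=None): straight line of the TCP; rotation=None keeps the orientation; feed is the mean speed in m/s. With max_force (N) it stops when the force on the tool has changed by that much, and returns True; else False.
- set_joints(angles): joint-space move.
- gripper_to(opening, f_grip=None): finger opening in m; f_grip is the grip in N (None keeps the last); returns when the fingers have stopped.
- hold(seconds).
- inverse_kinematics(position, orientation): joint angles nearest the present ones, or None.
- observe(): the state.
- get_image(name): name is "scene" or "top" or "wrist"; returns (picture, depth): 384x512x3 uint8, red, green, blue; 384x512 float32, m along the optical axis (not along the pixel's ray), 0 where there is no reading.
- get_calibration(name): a dict with "intrinsics" (3x3 intrinsics, pixels), "world_from_camera" (4x4, takes a point from camera to world coordinates). Camera axes: x right, y down, z forward; pixel columns grow to the right and rows downward; lengths in m; the calibration is good to about 2 mm. A picture is of the moment at which its call begins: read the wrist's pose just before it. get_calibration takes no time and is no camera call; for the wrist camera it gives the pose at the moment of the call.
A pose or a line that the arm cannot do raises Unreachable and nothing moves.
- job_done(): hands the job in, once; it reports no verdict.
The state is a dict: "time_s": time; "q": joint angles; "joint_velocities": joint speeds; "joint_torque": joint torques, N m; "eef_pos": TCP position; "tcp_rot": TCP orientation; "ft_force": force on the tool from outside, world axes, zero at the start; "torque": the same for the moment, N m; "opening": finger opening in m.
Only numpy, scipy, OpenCV 4.12 (cv2) and the standard library are available. Lean on these libraries where they do the work, as an engineer would, in place of code of your own. Each camera call takes 0.05 s, during which the arm holds its last target. There are 200 camera calls.

## Task

On the dark metal vial block with the broad domed stoppers, start at the end with the flat holed lug and work along the row with closed fingertips, pressing each of the four stoppers gently but fully home in turn. From the first press to the last keep the fingertips within about 5 cm above the row, and do not lift or shift the block or bear down hard on the glass. Leave the block with the narrow flat-topped stoppers untouched and the other things on the bench where they are.

Things in the scene. Friction and masses are not known exactly. Their poses are not given: they have to be found in the camera images.
- block: Loose dark metal block to work on, 0.8 kg, 148 x 44 x 36 mm high, at any yaw, left or right. Origin: centre of its underside; x along the row, z up. A flat lug (10 mm thick, 16 mm hole) sticks out to x = -100 mm. Glass vials (28 mm wide, rims 44 mm up) stand at x = -54, -18, 18, 54 mm, each with a white stopper 28 mm wide: 3 mm flange, 7 mm dome.
- s1_top (a point): Top of the dome of stopper 1 of 4, counted from the lug end (the first to press). At most 60 mm above the bench when fully proud, 54 mm when fully home.
- s2_top (a point): Top of the dome of stopper 2 of 4, counted from the lug end (in the row). At most 60 mm above the bench when fully proud, 54 mm when fully home.
- s3_top (a point): Top of the dome of stopper 3 of 4, counted from the lug end (in the row). At most 60 mm above the bench when fully proud, 54 mm when fully home.
- s4_top (a point): Top of the dome of stopper 4 of 4, counted from the lug end (the last to press). At most 60 mm above the bench when fully proud, 54 mm when fully home.
- s1 (a joint): How far stopper 1 (from the lug end) is pressed in, in m: 0 = fully proud by 6 mm, 0.006 = fully home, flange on the glass rim. Starts between 0 and 0.0015. It slides straight down against about 4 N of friction, stays where it is left, and stops hard when home.
- s2 (a joint): How far stopper 2 (from the lug end) is pressed in, in m: 0 = fully proud by 6 mm, 0.006 = fully home, flange on the glass rim. Starts between 0 and 0.0015. It slides straight down against about 4 N of friction, stays where it is left, and stops hard when home.
- s3 (a joint): How far stopper 3 (from the lug end) is pressed in, in m: 0 = fully proud by 6 mm, 0.006 = fully home, flange on the glass rim. Starts between 0 and 0.0015. It slides straight down against about 4 N of friction, stays where it is left, and stops hard when home.
- s4 (a joint): How far stopper 4 (from the lug end) is pressed in, in m: 0 = fully proud by 6 mm, 0.006 = fully home, flange on the glass rim. Starts between 0 and 0.0015. It slides straight down against about 4 N of friction, stays where it is left, and stops hard when home.
- vented: The other dark metal vial block, same block, lug and vials, but with four narrow flat-topped stoppers (16 mm wide knob, 18 mm tall, tops 68 mm above the bench). To be left untouched. Origin: centre of the underside.
- vial_a: Bystander: small capped vial standing upright, 24 mm diameter, 46 mm tall; origin at its underside.
- vial_b: Bystander: second such small vial, 24 mm diameter, 46 mm tall; origin at its underside.
- dish: Bystander: clear closed culture dish, 94 mm diameter, 15 mm tall; origin at its underside.
- beaker: Bystander: empty glass beaker, 68 mm diameter, 85 mm tall; origin at its underside.
- spatula: Bystander: slim steel lab spatula with a black grip lying flat, 170 x 13 mm, 10 mm tall; origin at mid-length on its underside.
- case: Bystander: grey slide case, 45 x 100 mm, 20 mm tall; origin at its underside.

How it is judged:
By the outcome, as a careful person would: the job done as asked, in the order asked, and still so for the second after the job is handed in, with the robot touching nothing.
It also fails if it takes over 48 s, if anything falls off the work surface, if the arm or the gripper's body presses on something with over 40 N, if the wrist force passes 120 N, or if a joint passes its speed limit or range.

## Working session

There is one attempt and no reset: what is moved stays moved. The work goes in short steps, each a Python script; the robot and the scene stay as the last script left them, time stands still between calls to the robot, and variables do not carry over. Pictures are saved under pics/ and viewed, about 8 in all and at most 12, crops included, and the job is handed in when it is done.

```bash
mkdir -p pics
python3 - <<'E'
from plant import *
import cv2,numpy as np
print(observe()); 
for n in ("top","scene"):
    p,d=get_image(n); c=get_calibration(n); np.savez(f"{n}.npz",p=p,d=d,K=c["intrinsics"],T=c["world_from_camera"])
    print(n,np.round(c["intrinsics"],1).tolist(),np.round(c["world_from_camera"],3).tolist())
    cv2.imwrite(f"pics/{n}.png",cv2.resize(p[...,::-1],(800,600),interpolation=cv2.INTER_CUBIC))
E
```

```text
{'time_s': 0.0, 'q': array([-1.45310159e+00,  2.21231961e-01,  1.52762011e+00,  1.68625641e-05,
        1.39469045e+00, -1.26058649e-01]), 'joint_velocities': array([-1.34349119e-03,  1.78088091e-04,  3.15462728e-04,  1.01871816e-03,
        9.31668873e-04, -9.45355200e-05]), 'joint_torque': array([ 2.02484101e-03, -4.96885729e+01, -3.89396703e+01, -3.21614164e-05,
        1.08734475e-02, -1.81097028e-05]), 'eef_pos': array([ 0.15079685, -0.60591162,  0.23019086]), 'tcp_rot': array([-1.70536613,  1.56884639,  1.67997694]), 'ft_force': array([ 1.27101452,  0.19396885, -0.75843091]), 'torque': array([-0.00209195,  0.00375225, -0.00536292]), 'opening': 0.08520396645151815}
top [[499.6, 0.0, 253.4], [0.0, 499.6, 198.9], [0.0, 0.0, 1.0]] [[-0.02, -0.994, 0.107, 0.479], [-1.0, 0.021, 0.013, 0.069], [-0.015, -0.107, -0.994, 1.175], [0.0, 0.0, 0.0, 1.0]]
scene [[490.2, 0.0, 269.3], [0.0, 490.2, 191.7], [0.0, 0.0, 1.0]] [[-0.036, 0.588, -0.808, 1.451], [0.999, 0.011, -0.036, 0.1], [-0.012, -0.809, -0.588, 0.695], [0.0, 0.0, 0.0, 1.0]]
```

View pics/top.png

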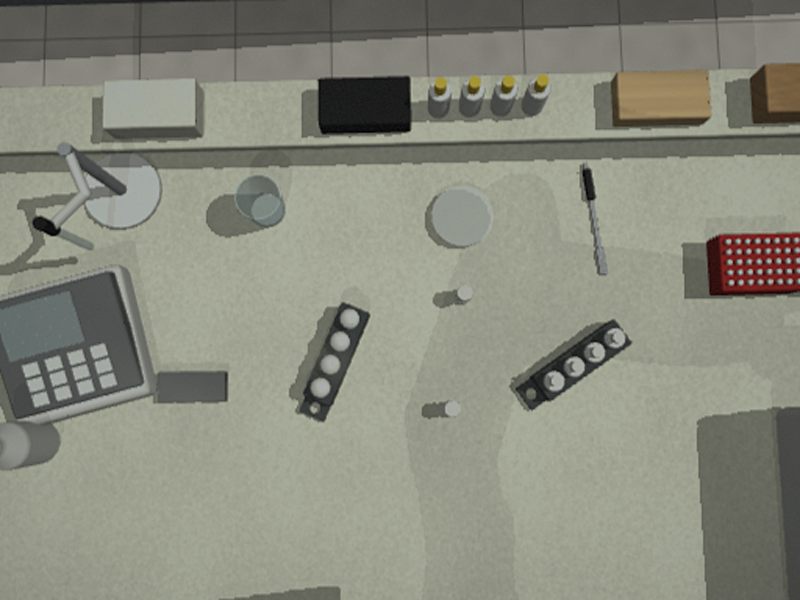

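View pics/scene.png

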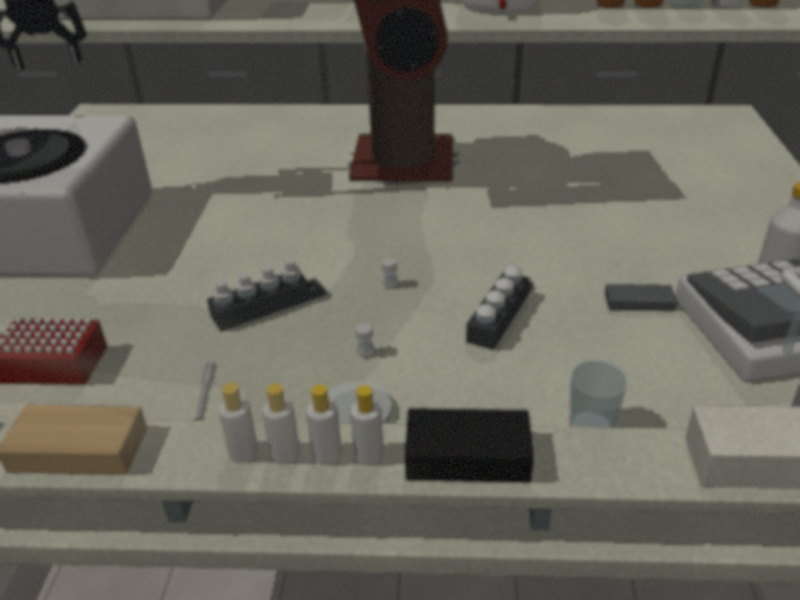

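The broad domed block is the left one: domes at about (348,318), (340,342), (330,365) and (320,388), with its lug at (314,410). The right block has the narrow knobs. Next I measure the domes and cross-check with the depth.

```bash
cat > h.py <<'E'
import numpy as np,cv2
from scipy.spatial.transform import Rotation as Ro
def ray(K,T,uv,z):
    uv=np.atleast_2d(uv).astype(float); d=np.c_[(uv-[K[0][2],K[1][2]])/[K[0][0],K[1][1]],np.ones(len(uv))]@T[:3,:3].T
    return T[:3,3]+d*((z-T[2,3])/d[:,2])[:,None]
def down(jaw):  # fingers down, jaws opening along angle jaw
    y=np.array([np.cos(jaw),np.sin(jaw),0]); x=np.array([0,0,-1.])
    return Ro.from_matrix(np.c_[x,y,np.cross(x,y)])
def rpy(R): return R.as_euler('xyz')
E
python3 - <<'E'
from h import *
a=np.load("top.npz"); p,d,K,T=[a[k] for k in "pdKT"]
g=p.min(2); x0,x1,y0,y1=185,240,188,275
sub=g[y0:y1,x0:x1]; 
m=np.zeros_like(g); m[y0:y1,x0:x1]=cv2.inRange(p,(185,)*3,(255,)*3)[y0:y1,x0:x1]
print(np.percentile(sub,[5,50,90,99]))
n,l,s,c=cv2.connectedComponentsWithStats(m)
for i in range(1,n):
    if s[i,4]>15: print(s[i],c[i],ray(K,T,c[i],.057).round(4), "h from depth",np.round((T@np.r_[np.linalg.inv(K)@np.r_[c[i],1]*d[int(c[i][1]),int(c[i][0])],1])[:3],4))
cv2.imwrite("pics/crop.png",cv2.resize(np.hstack([p[y0:y1,x0:x1,::-1],cv2.cvtColor(m[y0:y1,x0:x1],cv2.COLOR_GRAY2BGR)]),None,fx=6,fy=6,interpolation=0))
E
```

```text
[ 52. 146. 153. 168.]
```

View pics/crop.png

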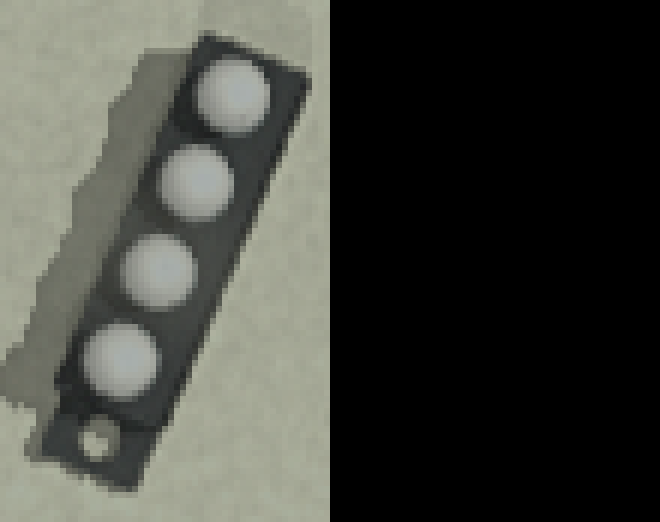

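Stoppers show clearly as neutral-grey discs against the yellowish bench. I segment by that, check the spacing, then move above the row for a closer look.

```bash
cat > m1.py <<'E'
from h import *
from plant import *
a=np.load("top.npz"); p,d,K,T=[a[k] for k in "pdKT"]
x0,x1,y0,y1=185,240,188,275
q=p.astype(int); mm=((q[...,0]-q[...,2]<8)&(q.min(2)>105)).astype(np.uint8)
m=np.zeros_like(mm); m[y0:y1,x0:x1]=mm[y0:y1,x0:x1]; m=cv2.morphologyEx(m,cv2.MORPH_OPEN,np.ones((3,3),np.uint8))
n,l,s,c=cv2.connectedComponentsWithStats(m)
P=[]
for i in range(1,n):
    if s[i,4]>60:
        w=ray(K,T,c[i],.053)[0]; P.append(w); u,v=c[i].round().astype(int)
        print(s[i],c[i].round(1),w.round(4),"depth pt",np.round((T@np.r_[np.linalg.inv(K)@np.r_[c[i],1]*d[v,u],1])[:3],4))
P=np.array(P)[::-1]; D=np.diff(P,axis=0); print("gaps",np.linalg.norm(D,axis=1)); ax=P[3]-P[0]; yaw=np.arctan2(ax[1],ax[0]); print("yaw",yaw)
np.savez("row.npz",P=P,yaw=yaw)
E
python3 m1.py
python3 - <<'E'
from h import *
from plant import *
r=np.load("row.npz"); P,yaw=r["P"],float(r["yaw"]); c=P.mean(0)
for j in (yaw+np.pi/2,yaw-np.pi/2,yaw,yaw+np.pi):
    R=rpy(down(j)); print(round(j,2),[ (q.round(2).tolist() if q is not None else None) for q in (inverse_kinematics([x,y,z],R) for x,y,z in ([*P[0][:2],.055],[*P[3][:2],.055],[*c[:2],.25]))])
T=get_calibration("wrist")["world_from_camera"]; o=observe(); Rt=Ro.from_euler('xyz',o["tcp_rot"]); print("cam in tool",Rt.inv().apply(T[:3,3]-o["eef_pos"]).round(3),"cam z in tool",Rt.inv().apply(T[:3,2]).round(3), o['time_s'])
E
```

```text
[218 198  12  12 114] [223.6 203.4] [0.5904 0.1513 0.053 ] depth pt [0.5898 0.1509 0.0592]
[212 213  12  12 113] [217.4 218.1] [0.5574 0.1656 0.053 ] depth pt [0.5569 0.1649 0.0602]
[206 227  12  12 115] [211.2 232.7] [0.5249 0.18   0.053 ] depth pt [0.5248 0.1799 0.0541]
[199 242  12  12 116] [204.6 247.5] [0.4922 0.195  0.053 ] depth pt [0.4921 0.1944 0.0585]
gaps [0.03597372 0.03561261 0.03593337]
yaw -0.41879709745666854
1.15 [[0.23, 0.2, 1.91, -0.0, 1.03, -0.92], [0.12, 0.37, 1.7, -0.0, 1.08, -1.03], [0.17, 0.07, 1.66, -0.0, 1.41, -0.98]]
-1.99 [[0.23, 0.2, 1.91, -0.0, 1.03, 2.22], [0.12, 0.37, 1.7, -0.0, 1.08, 2.11], [0.17, 0.07, 1.66, -0.0, 1.41, 2.16]]
-0.42 [[0.23, 0.2, 1.91, -0.0, 1.03, 0.65], [0.12, 0.37, 1.7, -0.0, 1.08, 0.54], [0.17, 0.07, 1.66, -0.0, 1.41, 0.59]]
2.72 [[0.23, 0.2, 1.91, -0.0, 1.03, -2.49], [0.12, 0.37, 1.7, -0.0, 1.08, -2.6], [0.17, 0.07, 1.66, -0.0, 1.41, -2.55]]
cam in tool [-0.143 -0.    -0.071] cam z in tool [0.961 0.001 0.277] 0.1<sys>:0: UserWarning: Gimbal lock detected. Setting third angle to zero since it is not possible to uniquely determine all angles.
```

Row spacing (36.0, 35.6 and 35.9 mm) matches the given 36 mm and the heights are plausible. Now I raise, shut the fingers, and look from above with the wrist camera.

```bash
python3 - <<'E' 2>/dev/null
from h import *
from plant import *
r=np.load("row.npz"); P,yaw=r["P"],float(r["yaw"])
e=observe()["eef_pos"]; move_l([e[0],e[1],.32]); gripper_to(0.0,20)
movep([*P[3][:2],.28],rpy(down(yaw+np.pi/2))); hold(.3)
c=get_calibration("wrist"); p,d=get_image("wrist"); K,T=np.array(c["intrinsics"]),np.array(c["world_from_camera"])
np.savez("w.npz",p=p,d=d,K=K,T=T); o=observe(); print(o["time_s"],o["eef_pos"],o["opening"],o["ft_force"])
for w in P:
    q=np.linalg.inv(T)@np.r_[w,1]; print((K@q[:3]/q[2])[:2].round(1))
cv2.imwrite("pics/w.png",p[...,::-1])
E
```

```text
5.0333 [0.59047018 0.15109326 0.27999924] 0.00047405494287816206 [-0.33284606 -0.32049992 -0.50407016]
[253.5  71.4]
[253.1 103.2]
[253.2 133. ]
[253.5 161.4]
```

View pics/w.png

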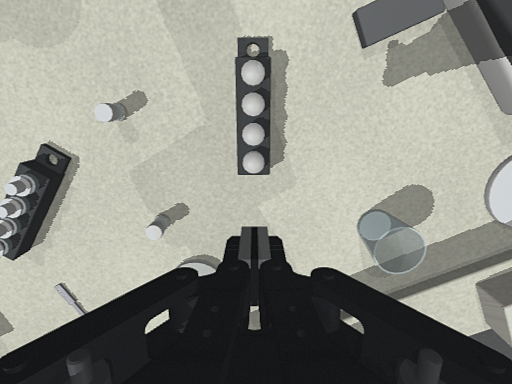

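The domes appear at (253,72), (253,104), (253,134) and (253,162), within 1 px of the prediction, and the lug is beyond s1 at (253,48). I press stopper 1 with a force guard.

```bash
cat > press.py <<'E'
from h import *
from plant import *
r=np.load("row.npz"); P=r["P"]
def press(i,f=9):
    x,y=P[i][:2]; move_l([x,y,.073],feed=.08); hold(.2)
    f0=observe()["ft_force"]; hit=move_l([x,y,.0515],feed=.012,max_force=f); o=observe(); hold(.15); o2=observe()
    print("s",i+1,hit,"z",o["eef_pos"].round(4),o2["eef_pos"][2].round(4),"dF",(o["ft_force"]-f0).round(1),(o2["ft_force"]-f0).round(1),"t",o["time_s"])
    move_l([x,y,.073],feed=.05); return o
E
python3 - <<'E'
from press import *
move_l([*P[0][:2],.13],feed=.15); press(0)
E
```

```text
s 1 True z [0.4922 0.195  0.0534] 0.0534 dF [-1.7  0.2  5.7] [-1.7 -0.3  4.9] t 8.9833
```

Run:
```python
from press import *
for i in (1,2,3): press(i)
```

```text
s 2 True z [0.5249 0.18   0.0535] 0.0534 dF [0.  0.1 6. ] [-1.1 -0.2  6.2] t 11.9917
s 3 True z [0.5575 0.1656 0.0535] 0.0535 dF [-1.4  0.3  4.4] [-1.7  0.1  5.1] t 14.9917
s 4 True z [0.5905 0.1513 0.0535] 0.0535 dF [-0.3 -0.4  4.7] [-1.3  1.3  5.2] t 18.0083
```

All four stopped at the same height (53.4–53.5 mm), which fits a hard stop. I retreat and check the block's position and the seating by camera.

```bash
python3 - <<'E' 2>/dev/null
from h import *
from plant import *
r=np.load("row.npz"); P=r["P"]
move_l([*P[3][:2],.28]); hold(.3)
c=get_calibration("wrist"); p,d=get_image("wrist"); K,T=np.array(c["intrinsics"]),np.array(c["world_from_camera"])
w=np.load("w.npz")
def hs(p,d,K,T):
    q=p.astype(int); m=((q[...,0]-q[...,2]<10)&(q.min(2)>105)).astype(np.uint8); m[:,:230]=0;m[:,275:]=0;m[:57]=0;m[180:]=0
    n,l,s,c=cv2.connectedComponentsWithStats(cv2.morphologyEx(m,cv2.MORPH_OPEN,np.ones((3,3),np.uint8)))
    for i in range(1,n):
        if s[i,4]<150: continue
        u,v=c[i].round().astype(int); V,U=np.mgrid[v-2:v+3,u-2:u+3]; z=d[V,U]
        X=np.einsum('ij,jkl->ikl',T[:3,:3]@np.linalg.inv(K),np.stack([U*z,V*z,z]))+T[:3,3][:,None,None]
        print(s[i,4],c[i].round(1),ray(K,T,c[i],.053)[0][:2].round(4),"top z",np.median(X[2]).round(4))
hs(w["p"],w["d"],w["K"],w["T"]); print("after"); hs(p,d,K,T)
s,_=get_image("scene"); a=np.load("scene.npz")["p"]
print(observe()["time_s"])
f=lambda im:cv2.resize(im[150:240,130:360,::-1],None,fx=3.4,fy=3.3,interpolation=2)
cv2.imwrite("pics/cmp.png",np.vstack([f(a),f(s)]))
E
```

```text
483 [252.4  72.3] [0.4926 0.1935] top z 0.0598
425 [252.6 103.9] [0.5254 0.179 ] top z 0.0596
403 [252.7 133.9] [0.5582 0.1645] top z 0.0599
373 [253.  162.2] [0.591  0.1503] top z 0.0596
after
459 [253.1  74. ] [0.4929 0.1934] top z 0.0546
421 [253.2 105.2] [0.5254 0.1791] top z 0.0544
150 [272.9 141.8] [0.5757 0.1837] top z 0.0008
391 [253.4 134.7] [0.5578 0.1649] top z 0.0546
362 [253.6 162.9] [0.5904 0.1506] top z 0.0548
20.6417
```

View pics/cmp.png

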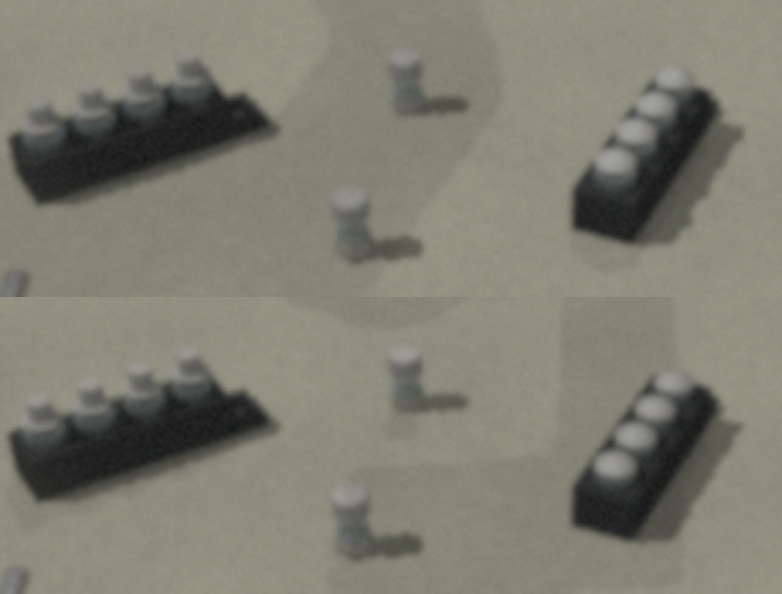

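The comparison shows both blocks and the small vials in the same pixels as before (domed block corner at about (575,190) in the top half, (575,487) in the bottom half). All four domes are lower, at 54.4–54.8 mm. I hand in.

```bash
python3 -c "
from plant import *
job_done()"
```

```text
the job is handed in; nothing more can be done
```

I pressed all four domed stoppers home in order from the lug end, using closed fingertips, and handed the job in.

- **Pressing:** each press was slow and stopped by a 9 N force limit. All four stopped with the fingertips at 53.4–53.5 mm, against 54 mm expected for fully home. Between presses the fingertips were set to rise to 73 mm, about 2 cm above the row.
- **Seating check:** the wrist camera's depth showed the dome tops drop from 59.6–59.9 mm to 54.4–54.8 mm. That is up to 0.8 mm above the nominal 54 mm. I put this down to the 2 mm calibration tolerance, since the stop heights were equal.
- **Block position:** the stopper centres measured the same before and after to within about 0.7 mm, so I saw no shift of the block.
- **Other things:** before and after pictures from the scene camera show the narrow-stopper block and the two small vials unmoved. I did not check the dish, beaker, spatula and case separately, but the arm went nowhere near them at low height.
- **False detection:** the last image check also picked up one extra blob at bench height (z = 0.8 mm), which I ignored as not a stopper.
- **Time:** the last clock reading before handing in was 20.6 s, against the 48 s limit.

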